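# Unclamp the tube block from the shaker and put it in the chill tray

### The arm

A 7-joint arm with a two-finger parallel gripper is mounted at the origin on a cart in front of the work surface, level with it; the furniture and walls round the work are solid. World frame = base frame: x ahead of the robot, y to its left, z up, the work surface at z = 0. Lengths are in mm, angles in rad, forces in N, time in s.
With the tool pointing down it reaches from about 425 to 975 mm from the base axis. Payload 16.7 kg.
Tool frame: the origin (TCP) lies between the finger pads; the fingertips stand arm.tip_reach ahead of it and the grasp point (between the pads) lies 2 mm behind it (arm.tip_reach is the distance from the TCP to the fingertips, in mm); z points along the fingers, y is the line along which they close (so a half turn about z gives the same grasp; the last joint's range is limited). The gripper opens to 85 mm and grips with 20 to 120 N. Pads are 22 mm wide; open, the fingers measure 114 mm over their backs; the gripper's body (76 mm by 85 mm) begins 54 mm behind the grasp point. The pads swing forward as they close: fully open they stand 13 mm farther back than shut.
Start: joints at [-1.26, 0.426, 0.074, 1.606, -0.034, 1.111, -0.067], TCP at [300.148, 604.556, 248.302] pointing down, gripper open.
Joint ranges: [-2.85, 2.85], [-0.5, 2.14], [-1.23, 1.37], [0.21, 2.46], [-1.02, 4.16], [0.16, 2.05], [-2.73, 2.73]. Speed limits (rad/s): [1.89, 1.89, 2.39, 2.39, 3.01, 3.01, 3.01].

### API

Orientations are given as [roll, pitch, yaw] about the fixed x, y, z axes, in that order (R = Rz(yaw) Ry(pitch) Rx(roll)).
In Python, from station import arm gives the robot as it stands.
- The arm moves only by the shell command python3 -m creep 'ROWS' [OPENING]. ROWS is JSON, a list of rows, each a list of 2 entries, a list of its own where there are three numbers: the shift along the tool's x, y, z in cm, then the turn, a rotation vector about the tool's x, y, z in degrees. A call has 1 to 8 rows; each row is the pose to reach, as a shift and turn from the pose commanded when the call began, along the tool's axes at that moment; what a row does not reach only later rows make up. A row lasts 1/8 s, in which the tool goes at most 62.5 mm and 10.7 degrees, less where a joint would pass 70% of its speed; a pose out of reach is approached as far as the arm can. A call with a gripper value outside its range is refused whole. OPENING is the finger opening in cm, from 0 to 8.54, set as the call begins (- or left out, the last holds). The fingers move at their own pace and stop on an object; the grip force is fixed at half the most. Time passes only in rows, so rows that repeat a pose let the fingers close. It gives the time, the measured TCP pose, the force, the opening and the grip force at its end, in the units of the state.
- arm.get_obs(): the state, without advancing time (a new reading comes with each control period).
- arm.capture(name): name is "scene" or "top" or "wrist"; returns the picture (420x560x3 uint8, red, green, blue); there is no depth.
- arm.camera_params(name): a dict with "fx", "fy", "cx", "cy" (pixels), "k1" (the pictures are not rectified: a ray, as slopes to the right and down, at radius r is drawn at 1 + k1 r^2 times it, then the intrinsics apply), "origin" and "orientation" of the camera in the world; the wrist camera has in their place "T_tool_cam" (4x4, takes a point from camera to tool coordinates, whose origin is the TCP and whose axes are the flange's). Camera axes: x right, y down, z forward; pixel columns grow to the right and rows downward; lengths in mm; the calibration is good to about 2 mm. A picture is of the moment at which its call begins: read the wrist's pose just before it. camera_params takes no time and is no camera call.
- arm.hand_in(): hands the job in; it is judged then, once.
Trained networks look in the newest picture that a camera, given by its name, has taken for a name from the list of things; names that differ only in an ending like _2 or _b are one class to them, and where a whole thing is asked for, a point or a joint stands for the part that bears it (a point fixed in the world has none). Each returns a list of dicts, best first, with "confidence" (0 to 1); they miss things now and then, are a little off and sometimes report something else, mostly with a low value. They report only what shows in the picture. A call takes as long as a camera call. They do not tell look-alikes from the thing itself.
- arm.recognise(camera, target): "position" ([column, row] in pixels, amid what is visible of it).
The state is a dict: "t": time; "q": joint angles; "qd": joint speeds; "effort": joint torques, N m; "position": TCP position; "orientation": TCP orientation; "force": force on the tool from outside, world axes, zero at the start; "moment": the same for the moment, N m; "opening": finger opening in mm; "gripper_force": force on a finger pad.
Only numpy, scipy, OpenCV 4.12 (cv2) and the standard library are available. Lean on these libraries where they do the work, as an engineer would, in place of code of your own. Each camera call takes 0.05 s, during which the arm holds its last target. There are 200 camera calls.

### The job

The shaker has finished mixing: swing its red-knobbed clamp lever right over so that the hooked jaw slides fully back, ease the aluminium tube block sideways out from under the fixed hook, and lift it off the platform, keeping it level so the samples do not run into the caps. Then set it down gently, flat inside the rim of the blue chill tray, tubes upward, and let go. Leave the flask, the capped tube and the beaker behind the work where they stand.

Things in the scene. Friction and masses are not known exactly. Their poses are not given: they have to be found in the camera images.
- shaker: Small white bench shaker, fixed, 150 (x) x 200 mm (y), with an aluminium platform on top, 66 mm above the table. Origin on the table, 7.5 mm off its middle; z up, +y is the way the sliding jaw opens (robot's left at yaw 0), -x the side with display and dial. On the platform along +y: fixed hook jaw, block, sliding hook jaw, lever pivot.
- platform (a point): Point on the platform's surface at the middle between the closed jaws, at (0, -20, 66) mm in the shaker's axes, which it shares. The fixed dark steel jaw's face is 44.5 mm from it toward -y. Both jaws are 50 mm wide in x and 23 mm high; from 10.5 mm above the platform up, each has a lip that overhangs the block's foot by 6.5 mm, so the block cannot be lifted while it is under a lip.
- lever (a joint): Angle of the clamp lever (rad): 0 closed, 1.6 fully open. It turns clockwise seen from above about point lever_pivot: closed it points to the shaker's -x, open to the shaker's +y. A toggle link drives the sliding jaw from it; near 0 that is at dead centre and locks the jaw, so pulling the jaw itself does nothing. It stays where it is left; 2 to 5 N at the knob move it.
- jaw (a joint): Travel of the sliding jaw along the shaker's +y: 0 closed, about 0.0245 fully open (m), driven by the lever: 0.0035 at 0.5 rad, 0.0145 at 1.1 rad.
- lever_pivot (a point): Point on the lever's upright pivot axis, 118 mm above the table and 52 mm above the platform (the height of the middle of the knob), at (0, +84 mm) in the shaker's axes.
- lever_knob (a point): Middle of the red upright knob at the lever's end, 80 mm from the pivot axis: a round barrel 20 mm in diameter and 33 mm tall (36 to 69 mm above the platform), fixed to the lever, a flat bar 6 mm thick just below it. There is free space all round the knob along its whole swing.
- tube_block: Loose aluminium block, 0.3 to 0.5 kg, with nine closed micro-tubes. Origin at the centre of its underside, z up, y along its foot and, at the start, along the shaker's y. Foot 56 (x) x 88 (y) x 8 mm high; body above it 56 x 70 mm, top at 42 mm, caps to 48 mm. Its faces x = -28 and +28 mm are free for the fingers: grip across them, 56 mm.
- block_top (a point): Centre of the block's top face, 42 mm above its underside, same axes as the block. Clamped, the block has 0.5 mm play at each jaw. With the lever fully open, shifting the block 9 to 15 mm (12 is best) along the shaker's +y from its clamped place clears both lips.
- chill_tray: Low blue tray, fixed, 156 x 156 mm, with a flat grey metal floor 130 x 130 mm at 24 mm height and a rim 8 mm higher. Origin on the table under its centre, z up, sides along its x and y.
- tray_floor (a point): Centre of the chill tray's metal floor, on its surface.
- flask: Conical glass flask, 79 mm wide, 137 mm tall, loose, behind the work; to be left alone. Origin at the centre of its underside.
- tube_mid: Standing clear tube with a blue cap, 35 mm wide, 117 mm tall, loose; to be left alone. Origin at the centre of its underside.
- beaker_a: Empty clear plastic beaker, 102 mm wide, 103 mm tall, loose; to be left alone. Origin at the centre of its underside.
Not all that is in view belongs to the job. Of the things that look like the tube_block, the smallest one is meant.

How it is judged:
By the outcome, as a careful person would: the job done as asked, in the order asked, and still so for the second after the job is handed in, with the robot touching nothing.
It also fails if it takes over 54 s, if anything falls off the work surface, if the arm or the gripper's body presses on something with over 40 N, if the wrist force passes 120 N, or if a joint passes its speed limit or range.

## Working session

There is one attempt and no reset: what is moved stays moved. The work goes in short steps, Python scripts to look and compute and a shell command to move; the robot and the scene stay as the last step left them, time stands still between calls to the robot, and variables do not carry over. Pictures are saved under pics/ and viewed, at most 12 in all, crops included, and the job is handed in when it is done.

```bash
mkdir -p pics; ls
cat > h.py <<'E'
import numpy as np, cv2, json
from scipy.spatial.transform import Rotation as Ro
from station import arm
def cam(name):
    p=arm.camera_params(name)
    if 'T_tool_cam' in p:
        o=arm.get_obs(); T=np.eye(4); T[:3,:3]=Ro.from_euler('xyz',o['orientation']).as_matrix(); T[:3,3]=o['position']
        T=T@np.array(p['T_tool_cam']); return p,T[:3,:3],T[:3,3]
    ori=np.array(p['orientation'])
    R=Ro.from_euler('xyz',ori).as_matrix() if ori.size==3 else ori
    return p,R,np.array(p['origin'])
def ray(c,px):
    p,R,o=c; d=np.array([(px[0]-p['cx'])/p['fx'],(px[1]-p['cy'])/p['fy']]); u=d.copy()
    for _ in range(20): u=d/(1+p['k1']*(u@u))
    v=R@np.array([u[0],u[1],1]); return o,v/np.linalg.norm(v)
def onz(c,px,z):
    o,v=ray(c,px); return o+v*(z-o[2])/v[2]
def proj(c,X):
    p,R,o=c; q=R.T@(np.array(X)-o); u=q[:2]/q[2]; u=u*(1+p['k1']*(u@u)); return np.array([u[0]*p['fx']+p['cx'],u[1]*p['fy']+p['cy']])
def tri(rs):
    A=np.zeros((3,3));b=np.zeros(3)
    for o,v in rs:
        M=np.eye(3)-np.outer(v,v);A+=M;b+=M@o
    x=np.linalg.solve(A,b); return x,[np.linalg.norm((np.eye(3)-np.outer(v,v))@(x-o)) for o,v in rs]
def snap(name,f):
    c=cam(name); im=np.array(arm.capture(name)); cv2.imwrite('pics/'+f,im[:,:,::-1]); return c,im
E
python3 - <<'E'
from h import *
np.set_printoptions(precision=1,suppress=True)
ims=[]
for n in ['scene','top']:
    c,im=snap(n,n+'0.png'); ims.append(im); print(n,arm.camera_params(n))
    for t in ['shaker','tube_block','lever_knob','chill_tray','flask','tube_mid','beaker_a','lever']:
        print(t,[(np.round(d['position']).tolist(),round(d['confidence'],2)) for d in arm.recognise(n,t)])
print(arm.camera_params('wrist'),arm.tip_reach,arm.get_obs())
E
```

```text
pics
scene {'fx': 515.5331277932366, 'fy': 515.5331277932366, 'cx': 279.12783790569983, 'cy': 222.04597111073522, 'k1': -0.15988361298424672, 'origin': array([-200. , -912.4,  768.8]), 'orientation': array([-2.1, -0. , -0.7])}
shaker [([247.0, 227.0], 0.82), ([386.0, 236.0], 0.24)]
tube_block [([251.0, 226.0], 0.63), ([255.0, 210.0], 0.62), ([214.0, 262.0], 0.59), ([182.0, 236.0], 0.59)]
lever_knob [([227.0, 196.0], 0.64)]
chill_tray [([330.0, 294.0], 0.79)]
flask [([344.0, 222.0], 0.98)]
tube_mid [([385.0, 238.0], 0.67)]
beaker_a [([290.0, 192.0], 0.93), ([329.0, 290.0], 0.56)]
lever [([226.0, 197.0], 0.67)]
top {'fx': 413.3019503707032, 'fy': 413.3019503707032, 'cx': 272.73854009669304, 'cy': 198.72731722953156, 'k1': -0.12239009420361573, 'origin': array([ 498.5,   20.6, 1030.8]), 'orientation': array([-3.1,  0. , -1.6])}
shaker [([205.0, 204.0], 0.81), ([223.0, 208.0], 0.52)]
tube_block [([251.0, 286.0], 0.68), ([179.0, 289.0], 0.58), ([220.0, 205.0], 0.57)]
lever_knob [([172.0, 215.0], 0.74), ([220.0, 206.0], 0.32)]
chill_tray [([363.0, 221.0], 0.96), ([222.0, 207.0], 0.42)]
flask [([279.0, 124.0], 0.57)]
tube_mid [([355.0, 115.0], 0.57)]
beaker_a [([176.0, 121.0], 0.82)]
lever [([173.0, 214.0], 0.55)]
{'fx': 328.68632727713344, 'fy': 328.68632727713344, 'cx': 280.81161664635147, 'cy': 209.85636116363577, 'k1': -0.06979955280972078, 'T_tool_cam': array([[  -0. ,   -1. ,   -0.3,   72.5],
       [   1. ,   -0. ,   -0. ,   -0.2],
       [   0. ,   -0.3,    1. , -124.5],
       [   0. ,    0. ,    0. ,    1. ]])} 17.0 {'t': 0.9, 'q': array([-1.3,  0.4,  0.1,  1.6, -0. ,  1.1, -0.1]), 'qd': array([-0., -0.,  0., -0.,  0., -0.,  0.]), 'effort': array([ -0. , -95. ,   3.8, -46.4,   0. ,   0. ,  -0. ]), 'position': array([300.1, 604.6, 248.3]), 'orientation': array([-3.1, -0. ,  2.7]), 'force': array([ 0.2,  0.2, -0.2]), 'moment': array([ 0.,  0., -0.]), 'gripper_force': 0.0, 'opening': 85.11428630702581}
```

View pics/scene0.png

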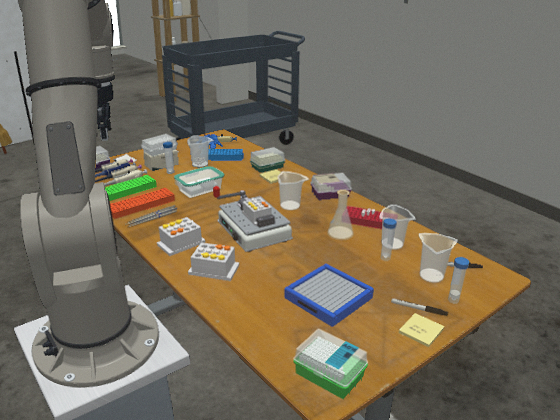

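View pics/top0.png

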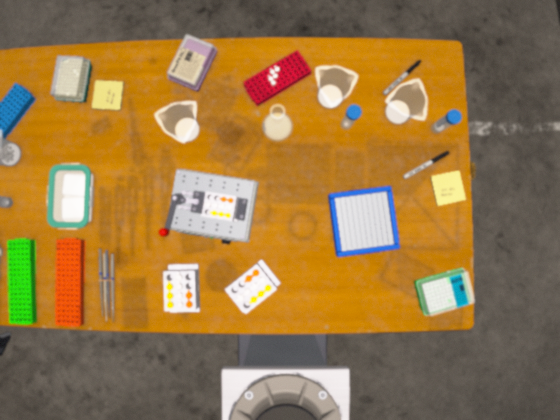

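The candidates for the block are top (218,205) on the shaker platform between the jaws, and look-alikes at (181,289) and (252,287) loose on the table. The one clamped in the shaker fits: it is on the platform and the smallest. I'll confirm that in an enlarged crop.

Run:
```python
import cv2,numpy as np
a=cv2.imread('pics/top0.png')[160:320,155:275]; b=cv2.imread('pics/scene0.png')[170:290,150:310]
a=cv2.resize(a,(450,600),interpolation=cv2.INTER_CUBIC)
b=cv2.resize(b,(350,262),interpolation=cv2.INTER_CUBIC)
o=np.zeros((600,800,3),np.uint8);o[:,:450]=a;o[:262,450:]=b
cv2.imwrite('pics/crop0.png',o)
```

```text
(no output)
```

View pics/crop0.png

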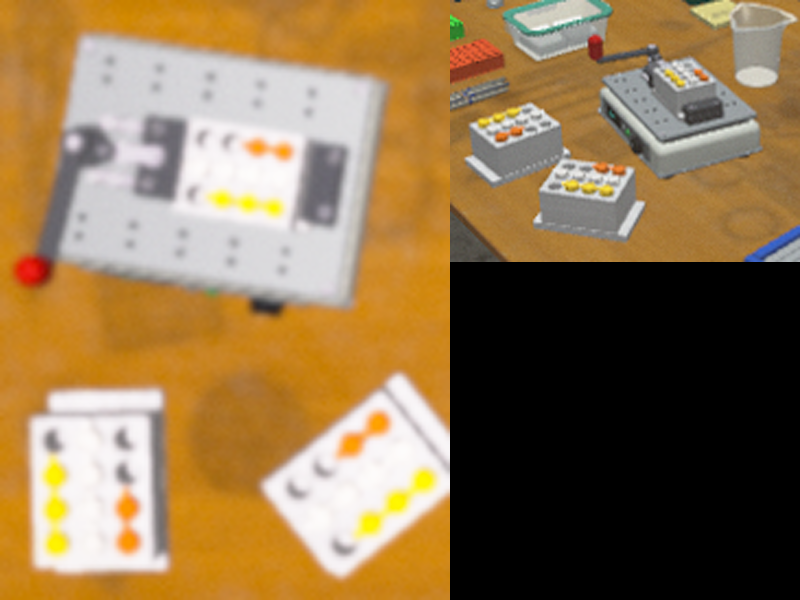

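The block held between the dark jaws (crop (240,172), top (219,206)) is clearly smaller than the two on the table, so it is the one meant. Rough positions next.

Run:
```python
from h import *
np.set_printoptions(precision=1,suppress=True)
t,s=cam('top'),cam('scene')
C=lambda x,y:(155+x/3.75,160+y/3.75)
S=lambda x,y:(150+(x-450)*160/350,170+y*160/350)
k=tri([ray(t,C(32,270)),ray(s,S(596,47))]);print('knob',k)
p=tri([ray(t,C(75,142)),ray(s,S(655,52))]);print('pivot',p)
b=tri([ray(t,C(240,172)),ray(s,S(691,73))]);print('block',b)
K,P=onz(t,C(32,270),135),onz(t,C(80,142),121)
print(K,P,np.degrees(np.arctan2(*(K-P)[[1,0]])),np.linalg.norm((K-P)[:2]))
print('block@112',onz(t,C(240,172),112))
q=[onz(t,C(*c),66) for c in [(82,35),(375,78),(347,303),(50,262)]]
for c in q:print(c)
print('yaw',np.degrees(np.arctan2(*(q[0]-q[1])[[1,0]])),np.degrees(np.arctan2(*(q[3]-q[2])[[1,0]])))
cs=[(330,192),(389,187),(398,249),(335,255)]
for c in cs: print('tray',onz(t,c,32))
print(tri([ray(t,(363,221)),ray(s,(329,292))]), np.array(arm.get_obs()['orientation'])*57.3)
print([onz(t,c,60) for c in [(181,289),(252,287)]])
```

```text
knob (array([493.2, 271.2, 115.1]), [np.float64(2.1998202032720107), np.float64(2.1998202032717593)])
pivot (array([572.5, 250.8,  92.2]), [np.float64(3.6943347734396204), np.float64(3.694334773439566)])
block (array([554.5, 145.4, 108.1]), [np.float64(5.756173539568631), np.float64(5.756173539568888)])
[491.5 267.1 135. ] [567.3 242.9 121. ] 162.30988450605096 79.53776447797158
block@112 [549.7 148.4 112. ]
[639.4 256.1  66. ]
[611.   70.2  66. ]
[470.6  87.7  66. ]
[496.  274.6  66. ]
yaw 81.29817465718143 82.24178928726377
tray [ 586.9 -110.2   32. ]
tray [ 598.7 -255.6   32. ]
tray [ 447.5 -274.8   32. ]
tray [ 434.6 -120.6   32. ]
(array([ 517.7, -194.2,   15.7]), [np.float64(1.6608923337760473), np.float64(1.6608923337760384)]) [-180.    -0.   153.6]
[array([357. , 245.1,  60. ]), array([362.6,  77.8,  60. ])]
```

```bash
cat >> h.py <<'E'
def go(pos,yaw):
    "shift (cm) and turn (deg) in tool axes from the present pose to pos, tool down at yaw (deg)"
    o=arm.get_obs(); R=Ro.from_euler('xyz',o['orientation']); T=Ro.from_euler('xyz',[180,0,yaw],degrees=True)
    print('GO',np.round(R.inv().apply(np.array(pos)-o['position'])/10,2).tolist(),np.round(np.degrees((R.inv()*T).as_rotvec()),1).tolist())
E
python3 -m creep '[[[-10,-7,-1],[0,0,-5]],[[-20,-14,-2],[0,0,-10]],[[-38,-27.5,-2],[0,0,-18]],[[-38,-27.5,-2],[0,0,-18]],[[-38,-27.5,-2],[0,0,-18]],[[-38,-27.5,-2],[0,0,-18]],[[-38,-27.5,-2],[0,0,-18]],[[-38,-27.5,-2],[0,0,-18]]]' 8.5
```

```text
t: 1.9
position: [519.5, 185.8, 268.8]
orientation: [-3.142, 0.001, 2.991]
force: [0.0, 1.5, 0.7]
opening: 84.8
gripper_force: 0.0
```

Run:
```python
from h import *
np.set_printoptions(precision=1,suppress=True)
c,im=snap('wrist','w1.png')
np.savez('w1.npz',R=c[1],o=c[2])
for t in ['tube_block','lever_knob','lever_pivot','block_top']:
    print(t,[(np.round(d['position']).tolist(),round(d['confidence'],2)) for d in arm.recognise('wrist',t)])
cv2.imwrite('pics/w1b.png',cv2.resize(im[:,:,::-1],(800,600),interpolation=cv2.INTER_CUBIC))
print(arm.tip_reach,arm.get_obs()['t'])
```

```text
tube_block [([157.0, 42.0], 0.91), ([324.0, 34.0], 0.82), ([248.0, 224.0], 0.66)]
lever_knob [([362.0, 192.0], 0.7)]
lever_pivot [([295.0, 196.0], 0.82)]
block_top [([249.0, 226.0], 0.89), ([326.0, 32.0], 0.88), ([153.0, 44.0], 0.58), ([301.0, 194.0], 0.54)]
17.0 2.15
```

View pics/w1b.png

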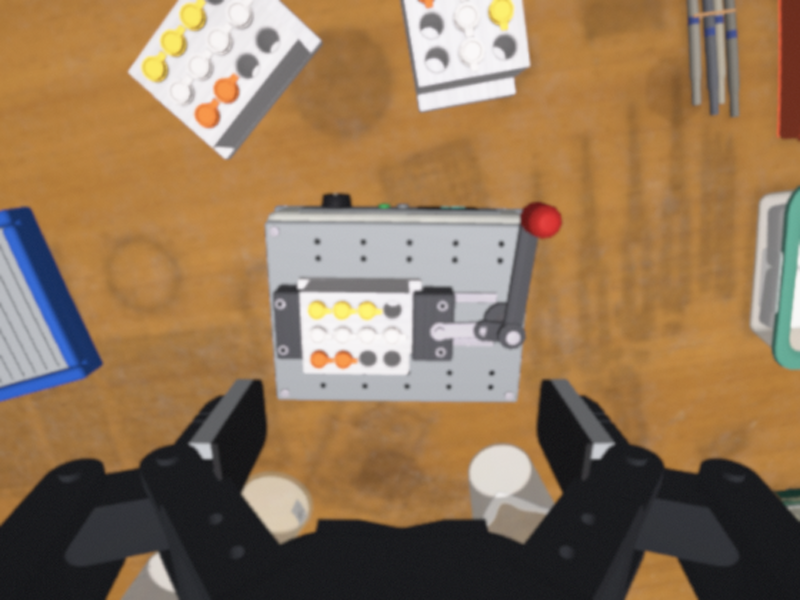

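The wrist view (800x600) shows the clamped block at (356,333), the fixed jaw at (287,322), the sliding jaw at (433,322), the pivot bolt at (513,338) and the red knob at (543,219). Next I fit these with the earlier views.

Run:
```python
from h import *
np.set_printoptions(precision=1,suppress=True)
w,t,s=cam('wrist'),cam('top'),cam('scene')
W=lambda x,y:(x*.7,y*.7)
C=lambda x,y:(155+x/3.75,160+y/3.75)
S=lambda x,y:(150+(x-450)*160/350,170+y*160/350)
print('knob',tri([ray(w,W(543,219)),ray(t,C(32,270)),ray(s,S(596,47))]))
print('pivot',tri([ray(w,W(513,338)),ray(t,C(75,142)),ray(s,S(655,52))]))
print('block',tri([ray(w,W(356,332)),ray(t,C(240,172)),ray(s,S(691,72))]))
bc=[onz(w,W(*p),108) for p in [(300,291),(411,290),(409,375),(304,372)]]
print('block corners',*bc,'mean',np.mean(bc,0), [np.linalg.norm(bc[i]-bc[(i+1)%4]) for i in range(4)])
d=bc[1]-bc[0]+bc[2]-bc[3];print('yaw+90',np.degrees(np.arctan2(d[1],d[0])))
K,P=onz(w,W(543,219),135),onz(w,W(513,338),121)
print('K',K,'P',P,np.linalg.norm((K-P)[:2]),np.degrees(np.arctan2(*(K-P)[[1,0]])))
pc=[onz(w,W(*p),66) for p in [(267,221),(524,223),(519,402),(279,402)]]
print(*pc); 
for a,b in((0,1),(3,2)): print(np.degrees(np.arctan2(*(pc[b]-pc[a])[[1,0]])))
```

```text
knob (array([493.2, 274.7, 113.7]), [np.float64(4.113039428344532), np.float64(2.4610698485513933), np.float64(3.9310303829352438)])
pivot (array([574. , 255.1,  90.1]), [np.float64(4.263493915140404), np.float64(4.556379191217867), np.float64(4.771193074531663)])
block (array([554. , 149.9, 104.5]), [np.float64(6.429745122937113), np.float64(3.9450361569119594), np.float64(9.186288195474006)])
block corners [515.7 125.1 108. ] [525.4 194.6 108. ] [583.4 185.  108. ] [571.1 116.  108. ] mean [548.9 155.2 108. ] [np.float64(70.13309567374014), np.float64(58.80870459581284), np.float64(70.10946916296503), np.float64(56.13741555610225)]
yaw+90 81.00533052908308
K [488.4 272.7 135. ] P [561.7 253.4 121. ] 75.87839887272065 165.25970315310454
[472.9 101.6  66. ] [500.6 278.6  66. ] [639.7 264.8  66. ] [612.1  78.6  66. ]
81.11423908584163
81.59034736255973
```

Run:
```python
from h import *
np.set_printoptions(precision=2,suppress=True)
z=np.load('w1.npz');w=cam('wrist');print(z['o'],w[2],arm.get_obs()['position'])
go([490,220,215],171.5)
```

```text
[447.61 196.37 393.22] [446.14 200.15 392.86] [517.95 189.92 268.32]
GO [3.2, 2.57, 5.33] [0.0, -0.0, 0.1]
```

The arm was still settling when that picture was taken, which explains the 4 mm offset. For the next view I repeat rows so it settles first.

```bash
python3 -m creep '[[[3,2.5,5],[0,0,0]],[[3,2.5,5],[0,0,0]],[[3,2.5,5],[0,0,0]],[[3,2.5,5],[0,0,0]],[[3,2.5,5],[0,0,0]]]'
python3 - <<'E'
from h import *
np.set_printoptions(precision=1,suppress=True)
print(arm.get_obs()['position'])
c,im=snap('wrist','w2.png')
np.savez('w2.npz',R=c[1],o=c[2])
print(arm.get_obs()['position'])
for t in ['block_top','lever_knob','lever_pivot']:
    print(t,[(np.round(d['position']).tolist(),round(d['confidence'],2)) for d in arm.recognise('wrist',t)])
cv2.imwrite('pics/w2b.png',cv2.resize(im[:,:,::-1],(800,600),interpolation=cv2.INTER_CUBIC))
E
```

```text
t: 2.78
position: [492.7, 218.2, 219.0]
orientation: [3.141, 0.001, 2.994]
force: [-1.0, 0.5, -0.0]
opening: 85.1
gripper_force: 0.0
[492.7 218.2 219. ]
[492.6 218.2 218.8]
block_top [([107.0, 67.0], 0.92), ([298.0, 44.0], 0.92), ([215.0, 277.0], 0.7)]
lever_knob []
lever_pivot [([275.0, 232.0], 0.79)]
```

View pics/w2b.png

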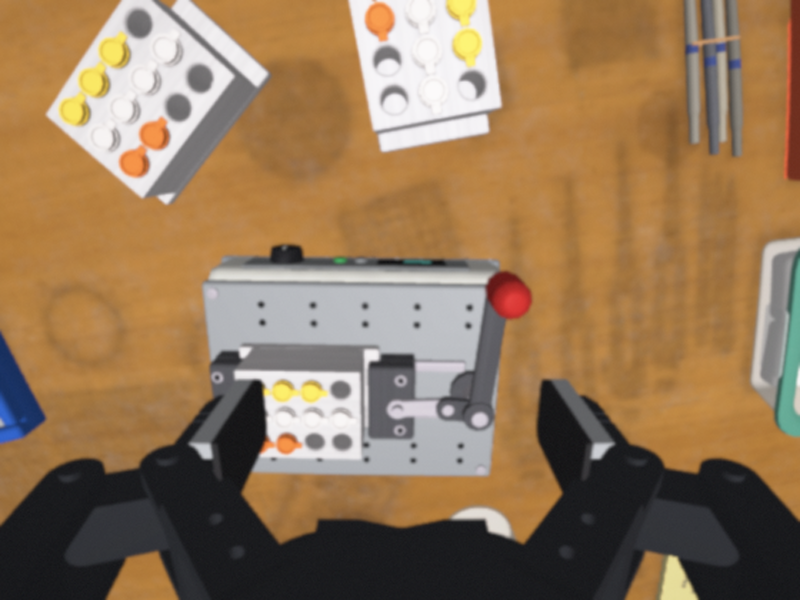

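The second wrist view (800x600) has the knob top at (510,295), the pivot bolt at (480,417), the block's right top corners at (361,374) and (360,459), and the tube centres visible.

Run:
```python
from h import *
np.set_printoptions(precision=1,suppress=True)
p=arm.camera_params('wrist'); z=np.load('w1.npz');a=(p,z['R'],z['o']); z=np.load('w2.npz');b=(p,z['R'],z['o'])
t=cam('top')
W=lambda x,y:(x*.7,y*.7)
for n,x,y in [('knob',(543,219),(510,295)),('pivot',(513,338),(480,417)),('capR',(392,310),(341,390)),('capmid',(342,310),(282,391)),('cornA',(411,290),(361,374)),('cornB',(409,375),(360,459)),('platnear',(519,402),(490,475)),('platfar',(267,221),(204,283))]:
    print(n,*tri([ray(a,W(*x)),ray(b,W(*y))]))
K,P=onz(b,W(510,295),133),onz(b,W(480,417),121)
print('K',K,'P',P,np.linalg.norm((K-P)[:2]),np.degrees(np.arctan2(*(K-P)[[1,0]])))
ca,cb=onz(b,W(361,374),108),onz(b,W(360,459),108);print(ca,cb,np.linalg.norm(ca-cb))
pc=[onz(b,W(*q),66) for q in [(204,283),(486,283),(490,475),(222,470)]];print(*pc)
th=np.radians(81.3);y=np.array([np.cos(th),np.sin(th),0]);print('block ctr',(ca+cb)/2-35*y)
bc=[onz(a,W(*q),108) for q in [(300,291),(411,290),(409,375),(304,372)]];print('w1 block',np.mean(bc,0))
print('w1 K,P',onz(a,W(543,219),133),onz(a,W(513,338),121))
```

```text
knob [492.6 272.3 121.6] [np.float64(0.11829096873629187), np.float64(0.11829096873629094)]
pivot [574.4 253.7  95.9] [np.float64(0.24445853649050858), np.float64(0.24445853649058247)]
capR [539.6 176.3 104.9] [np.float64(0.13603647359283036), np.float64(0.13603647359291457)]
capmid [532.7 145.3 111. ] [np.float64(0.13240962540709622), np.float64(0.1324096254071218)]
cornA [524.7 191.1 118.7] [np.float64(0.676790788218298), np.float64(0.6767907882182369)]
cornB [585.  180.1 107.8] [np.float64(0.613122376645253), np.float64(0.6131223766452092)]
platnear [643.1 260.1  63.3] [np.float64(0.7086134513897074), np.float64(0.708613451389701)]
platfar [474.3  98.2  68.3] [np.float64(0.20713751551552478), np.float64(0.2071375155155667)]
K [488.8 270.  133. ] P [558.7 250.9 121. ] 72.44592419087894 164.77569380913317
[530.1 189.9 108. ] [584.4 179.6 108. ] 55.2875767893809
[474.9  97.2  66. ] [500.6 269.2  66. ] [640.6 259.2  66. ] [609.5  72.   66. ]
block ctr [551.9 150.2 108. ]
w1 block [550.6 150.8 108. ]
w1 K,P [490.7 269.2 133. ] [563.8 249.1 121. ]
```

Run:
```python
from h import *
go([489,268,128],169)
```

```text
GO [1.07, 4.87, 9.05] [0.0, 0.0, 2.6]
```

```bash
python3 -m creep '[[[1.1,4.9,0],[0,0,2.6]],[[1.1,4.9,0],[0,0,2.6]],[[1.1,4.9,1],[0,0,2.6]],[[1.1,4.9,3],[0,0,2.6]],[[1.1,4.9,5],[0,0,2.6]],[[1.1,4.9,7],[0,0,2.6]],[[1.1,4.9,9],[0,0,2.6]],[[1.1,4.9,9],[0,0,2.6]]]' 3.2
python3 - <<'E'
from h import *
c,im=snap('wrist','w3.png');print(arm.get_obs()['position'],arm.tip_reach)
E
```

```text
t: 3.98
position: [487.9, 267.0, 126.8]
orientation: [-3.139, -0.002, 2.949]
force: [0.0, 0.4, -0.5]
opening: 31.8
gripper_force: 0.0
[488.34275106 267.40082829 127.84866722] 17.0
```

View pics/w3.png

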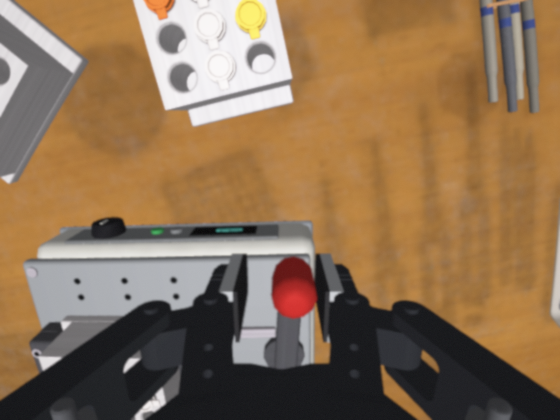

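The knob (294,290) stands inside the cage, between the fingers at 240 and 325 and a few mm toward the left one (+y). I'll centre and swing.

```bash
python3 -m creep '[[[0,0.35,0],[0,0,0]],[[-0.1,1.4,0],[0,0,8]],[[-0.5,2.75,0],[0,0,18]],[[-1.05,4.0,0],[0,0,28]],[[-1.85,5.15,0],[0,0,38]],[[-2.85,6.15,0],[0,0,48]],[[-4,6.95,0],[0,0,58]],[[-4,6.95,0],[0,0,58]]]' 2.8
python3 - <<'E'
from h import *
o=arm.get_obs();print(o['force'],o['position'],np.degrees(o['orientation']))
P=np.array([567,253])
for a in (75,85,92,97,101): 
    f=np.radians(169-a); go([*(P+80*np.array([np.cos(f),np.sin(f)])),128],169-a)
E
```

```text
t: 5.03
position: [541.5, 329.7, 128.8]
orientation: [3.141, 0.0, 1.938]
force: [-0.3, 0.5, 0.3]
opening: 28.2
gripper_force: 0.0
[-0.32165623  0.45015746  0.29260968] [541.53421237 329.66470086 128.76407794] [1.79941618e+02 1.12384901e-02 1.11067691e+02]
GO [-0.42, 1.97, 0.08] [0.1, 0.0, 17.1]
GO [-0.95, 3.26, 0.08] [0.1, -0.0, 27.1]
GO [-1.44, 4.1, 0.08] [0.1, -0.0, 34.1]
GO [-1.86, 4.66, 0.08] [0.1, -0.0, 39.1]
GO [-2.23, 5.08, 0.08] [0.1, -0.0, 43.1]
```

```bash
python3 -m creep '[[[-0.1,1,0],[0,0,8]],[[-0.4,2,0],[0,0,17]],[[-0.95,3.25,0],[0,0,27]],[[-1.2,3.7,0],[0,0,31]],[[-1.45,4.1,0],[0,0,34]],[[-1.65,4.4,0],[0,0,36]],[[-1.65,4.4,0],[0,0,36]]]'
python3 - <<'E'
from h import *
c,im=snap('wrist','w4.png');o=arm.get_obs();print(o['force'],o['position'])
E
```

```text
t: 5.9
position: [588.0, 329.3, 128.5]
orientation: [3.142, -0.0, 1.311]
force: [-0.5, 0.9, -1.0]
opening: 28.3
gripper_force: 0.2
[-0.12283398  0.37121033  0.47661218] [587.9528182  329.20855877 128.47696767]
```

View pics/w4.png

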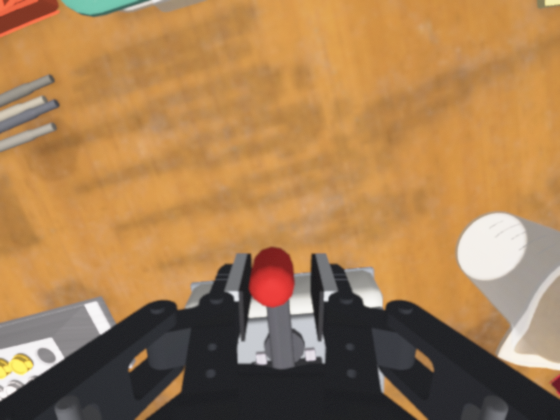

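The knob (271,278) rides on the trailing finger and the lever is nearly across. I'll push on until the stop is felt.

```bash
python3 -m creep '[[[-0.05,0.3,0],[0,0,2]],[[-0.05,0.3,0],[0,0,2]],[[-0.05,0.3,0],[0,0,2]]]'; python3 -m creep '[[[-0.05,0.3,0],[0,0,2]],[[-0.05,0.3,0],[0,0,2]],[[-0.05,0.3,0],[0,0,2]]]'
```

```text
t: 6.32
position: [589.1, 328.6, 128.2]
orientation: [-3.138, 0.001, 1.275]
force: [-11.6, 1.6, 6.1]
opening: 28.2
gripper_force: 5.8
t: 6.7
position: [589.3, 328.2, 127.9]
orientation: [-3.134, 0.002, 1.241]
force: [-27.3, 1.4, 15.8]
opening: 28.3
gripper_force: 13.4
```

The stop is firm at 27 N. I'll back off to the middle of the cage, rise, and re-measure with the lever open.

```bash
python3 -m creep '[[[0,-0.6,0],[0,0,0]],[[0,-0.6,0],[0,0,0]],[[0,-0.6,-2],[0,0,0]],[[0,-0.6,-5],[0,0,0]],[[0,-0.6,-9],[0,0,0]],[[0,-0.6,-9],[0,0,0]],[[0,-0.6,-9],[0,0,0]]]'
python3 - <<'E'
from h import *
print(np.degrees(arm.get_obs()['orientation']))
go([556,185,245],81); go([556,185,245],-99)
E
```

```text
t: 7.58
position: [588.0, 328.6, 219.0]
orientation: [3.141, -0.001, 1.239]
force: [-0.2, -0.4, -0.7]
opening: 28.0
gripper_force: 0.0
[ 1.79974794e+02 -3.50077142e-02  7.09820206e+01]
GO [-14.62, 1.65, -2.61] [0.0, -0.0, -10.0]
GO [-14.62, 1.65, -2.61] [-0.0, -0.0, 170.0]
```

```bash
python3 -m creep '[[[-6,1,-2],[0,0,-5]],[[-12,2,-3],[0,0,-10]],[[-18,3,-3],[0,0,-10]],[[-20.9,3.5,-3],[0,0,-10]],[[-20.9,3.5,-3],[0,0,-10]],[[-20.9,3.5,-3],[0,0,-10]],[[-20.9,3.5,-3],[0,0,-10]]]' 8.5
python3 - <<'E'
from h import *
print(arm.get_obs()['position'])
c,im=snap('wrist','w5.png');np.savez('w5.npz',R=c[1],o=c[2]);print(arm.get_obs()['position'])
cv2.imwrite('pics/w5b.png',cv2.resize(im[:,:,::-1],(800,600),interpolation=cv2.INTER_CUBIC))
E
```

```text
t: 8.45
position: [552.8, 120.9, 247.9]
orientation: [-3.141, 0.001, 1.415]
force: [0.1, 0.4, -0.6]
opening: 85.2
gripper_force: 0.0
[552.835559   120.88236117 247.91426472]
[552.83431248 120.75279198 247.97148759]
```

View pics/w5b.png

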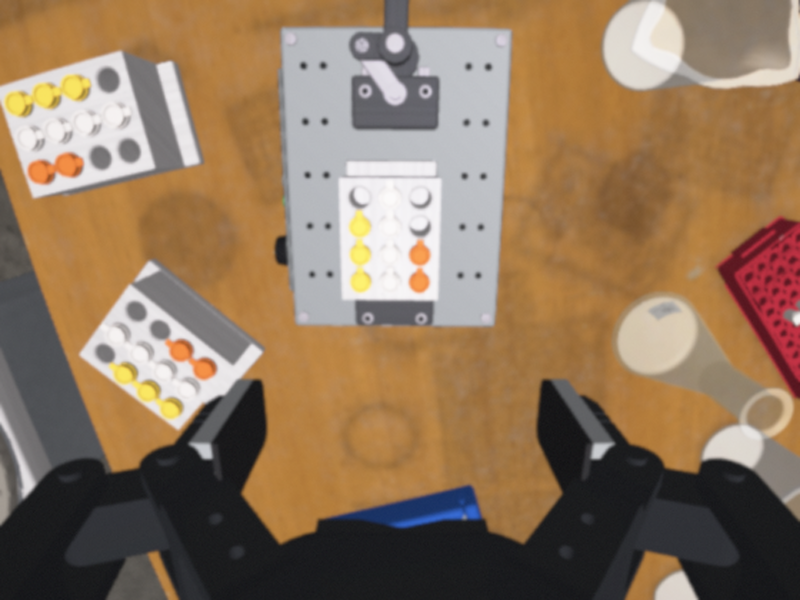

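The sliding jaw at (395,103) is now well clear of the block's foot (352,168). The block top has corners (339,178), (441,178), (437,300) and (343,300), and lies square with the tool.

Run:
```python
from h import *
np.set_printoptions(precision=1,suppress=True)
p=arm.camera_params('wrist'); L=lambda f:(p,np.load(f)['R'],np.load(f)['o'])
a,b,w=L('w1.npz'),L('w2.npz'),L('w5.npz'); W=lambda x,y:(x*.7,y*.7)
q=[onz(w,W(*c),108) for c in [(339,178),(441,178),(437,300),(343,300)]]
print(*q,np.mean(q,0),[np.linalg.norm(q[i]-q[(i+1)%4]) for i in range(4)])
for i,j in ((3,0),(2,1)): print('yaw',np.degrees(np.arctan2(*(q[j]-q[i])[[1,0]])))
print('platform edges',[np.degrees(np.arctan2(*(onz(w,W(*j),66)-onz(w,W(*i),66))[[1,0]])) for i,j in (((297,326),(282,28)),((494,326),(511,30)))])
for n,x,y in [('A',(411,290),(339,178)),('B',(409,375),(441,178)),('C',(304,372),(437,300)),('D',(300,291),(343,300))]: print(n,*tri([ray(a,W(*x)),ray(w,W(*y))]))
print('pivot',tri([ray(a,W(513,338)),ray(b,W(480,417)),ray(w,W(395,43))]))
print('foot edge',[onz(w,W(*c),74) for c in ((348,161),(436,161))])
go([*np.mean(q,0)[:2],95],81.1)
```

```text
[529.7 188.4 108. ] [584.9 179.6 108. ] [573.3 110.8 108. ] [518.6 119.4 108. ] [551.6 149.6 108. ] [np.float64(55.92857012435866), np.float64(69.83777501423698), np.float64(55.314250569619546), np.float64(69.86582961306185)]
yaw 80.9227617806202
yaw 80.41872419192222
platform edges [np.float64(80.58369864585049), np.float64(80.76553767610676)]
A [528.9 189.3 102. ] [np.float64(0.9677947234015991), np.float64(0.9677947234015869)]
B [584.8 180.1 109. ] [np.float64(0.45614453179729947), np.float64(0.4561445317972501)]
C [573.3 110.8 106.8] [np.float64(0.3257594872112135), np.float64(0.32575948721119874)]
D [518.1 119.3 104.9] [np.float64(0.7015547116191021), np.float64(0.7015547116191073)]
pivot (array([571.3, 252.7, 101.7]), [np.float64(0.7681073078437641), np.float64(0.5411882647727986), np.float64(0.40676474344767743)])
foot edge [array([532.6, 197. ,  74. ]), array([585.9, 188.5,  74. ])]
GO [2.83, -0.56, 15.3] [-0.0, 0.0, -0.0]
```

```bash
python3 -m creep '[[[2.8,-0.55,2],[0,0,0.3]],[[2.8,-0.55,5],[0,0,0.3]],[[2.8,-0.55,8],[0,0,0.3]],[[2.8,-0.55,11],[0,0,0.3]],[[2.8,-0.55,13],[0,0,0.3]],[[2.8,-0.55,14.5],[0,0,0.3]],[[2.8,-0.55,15.5],[0,0,0.3]],[[2.8,-0.55,15.5],[0,0,0.3]]]'; python3 -m creep '[[[0,0,0],[0,0,0]],[[0,0,0],[0,0,0]],[[0,0,0],[0,0,0]],[[0,0,0],[0,0,0]],[[0,0,0],[0,0,0]]]' 5
```

```text
t: 9.5
position: [551.8, 148.2, 93.1]
orientation: [-3.141, 0.0, 1.408]
force: [-0.6, -0.3, -0.3]
opening: 85.3
gripper_force: 0.0
t: 10.12
position: [552.1, 148.4, 94.2]
orientation: [3.141, -0.001, 1.408]
force: [-2.2, -0.7, 7.9]
opening: 55.4
gripper_force: 63.3
```

Gripped at 55.4 mm. Now slide 12 mm toward the shaker's +y.

```bash
python3 -m creep '[[[0,0,-0.05],[0,0,0]],[[0.2,0,-0.1],[0,0,0]],[[0.5,0,-0.1],[0,0,0]],[[0.8,0,-0.1],[0,0,0]],[[1.1,0,-0.1],[0,0,0]],[[1.25,0,-0.1],[0,0,0]],[[1.25,0,-0.1],[0,0,0]],[[1.25,0,-0.1],[0,0,0]]]'
python3 - <<'E'
from h import *
c,im=snap('wrist','w6.png');o=arm.get_obs();print(o['force'],o['moment'],o['position'],o['orientation'])
cv2.imwrite('pics/w6b.png',cv2.resize(im[:,:,::-1],(800,600),interpolation=cv2.INTER_CUBIC))
E
```

```text
t: 11.12
position: [553.7, 160.6, 94.2]
orientation: [-3.141, 0.0, 1.408]
force: [0.6, 0.8, -4.3]
opening: 55.1
gripper_force: 64.1
[ 0.12567919 -0.16400123 -4.4002636 ] [-0.05258629  0.03232455 -0.01190606] [553.75039933 160.50149707  94.255064  ] [-3.14147902e+00  1.01797781e-04  1.40833197e+00]
```

View pics/w6b.png

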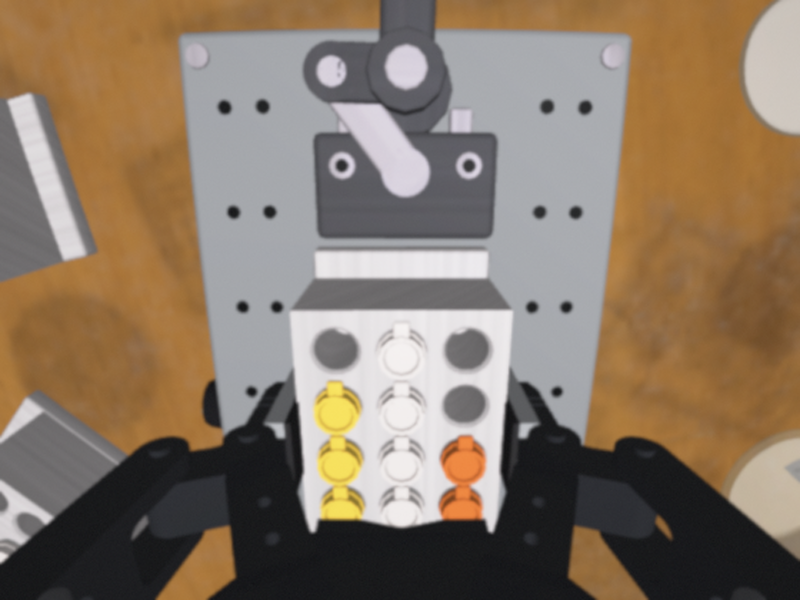

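The foot's near edge (y≈250 px) has a clear gap to the sliding jaw (237 px), the block moved 12 mm with the fingers, and its weight (4.4 N) already hangs in the grip. I'll lift straight up.

```bash
python3 -m creep '[[[0,0,-0.3],[0,0,0]],[[0,0,-0.8],[0,0,0]],[[0,0,-1.3],[0,0,0]]]'; python3 -m creep '[[[0,0,-1],[0,0,0]],[[0,0,-2.5],[0,0,0]],[[0,0,-4.5],[0,0,0]],[[0,0,-7],[0,0,0]],[[0,0,-9],[0,0,0]],[[0,0,-9],[0,0,0]]]'
python3 - <<'E'
from h import *
np.set_printoptions(precision=1,suppress=True)
t=cam('top');P=[(330,192),(389,187),(398,249),(335,255)]
im=cv2.imread('pics/top0.png').astype(int); m=((im[:,:,0]-im[:,:,2]>60)&(im[:,:,0]>120)).astype(np.uint8); m[:,:310]=0;m[:,410:]=0;m[:170]=0;m[270:]=0
c=max(cv2.findContours(m,0,2)[0],key=cv2.contourArea); r=cv2.minAreaRect(c); B=[onz(t,x,28) for x in cv2.boxPoints(r)]
print(r,*B,'ctr',np.mean(B,0)); print([np.linalg.norm(B[i]-B[(i+1)%4]) for i in range(4)])
C=np.mean(B,0); print('moment',arm.get_obs()['force'],arm.get_obs()['position'])
go([C[0],C[1],180],94); go([C[0],C[1]+110,185],94)
E
```

```text
t: 11.55
position: [553.9, 160.5, 107.8]
orientation: [3.141, -0.0, 1.408]
force: [1.3, -0.4, -4.9]
opening: 55.1
gripper_force: 64.2
t: 12.3
position: [554.7, 160.9, 199.5]
orientation: [3.139, -0.002, 1.408]
force: [-0.2, -0.6, -4.2]
opening: 55.0
gripper_force: 64.5
((363.66326904296875, 220.86410522460938), (63.7734375, 63.41313552856445), 82.23483276367188) [ 583.5 -105.6   28. ] [ 604.1 -261.2   28. ] [ 449.3 -279.4   28. ] [ 430.1 -124.9   28. ] ctr [ 516.7 -192.8   28. ]
[np.float64(157.00406374431142), np.float64(155.8854699638397), np.float64(155.75713580675014), np.float64(154.56649833519202)]
moment [-0.2 -0.6 -4.2] [554.7 160.9 199.5]
GO [-35.52, 1.97, 1.87] [0.2, -0.1, -13.3]
GO [-24.66, 0.19, 1.39] [0.2, -0.1, -13.3]
```

```bash
python3 -m creep '[[[-2,0.1,0],[0,0,-1]],[[-6,0.3,0],[0,0,-3]],[[-11,0.6,0],[0,0,-5]],[[-16,0.9,0],[0,0,-7]],[[-21,1.2,0],[0,0,-9]],[[-26,1.5,0],[0,0,-12]],[[-30.5,1.7,0],[0,0,-14]],[[-33.5,1.9,0],[0,0,-16]]]'; python3 -m creep '[[[-1.5,0.5,0],[0,0,0]],[[-2,0.7,0],[0,0,0]],[[-2,0.7,0],[0,0,0]],[[-2,0.7,0],[0,0,0]]]'
python3 - <<'E'
from h import *
np.set_printoptions(precision=1,suppress=True)
t,im=snap('top','top1.png');s,i2=snap('scene','scene1.png')
o=arm.get_obs();print(o['force'],o['position'],np.degrees(o['orientation']))
go([517,-193,65],97)
a=cv2.resize(im[150:290,290:430],(400,400));b=cv2.resize(i2[180:340,250:410],(400,400))
cv2.imwrite('pics/mid.png',np.hstack([a,b])[:,:,::-1])
E
```

```text
t: 13.3
position: [517.4, -175.2, 197.0]
orientation: [-3.141, 0.0, 1.687]
force: [0.1, 0.5, -4.4]
opening: 55.1
gripper_force: 64.3
t: 13.8
position: [527.8, -191.0, 197.1]
orientation: [-3.141, -0.0, 1.689]
force: [-0.2, 0.2, -4.2]
opening: 54.9
gripper_force: 64.5
[ 0.   0.1 -4.5] [ 527.7 -191.3  197.2] [-180.    -0.    96.8]
GO [-0.05, -1.08, 13.22] [-0.0, -0.0, -0.2]
```

View pics/mid.png

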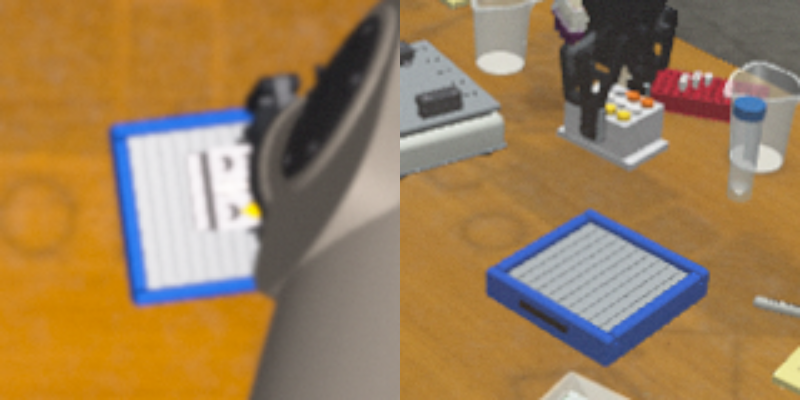

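The block hangs level over the tray; the left crop shows it amid the floor, the right one that it is level. I'll centre it and go down, feeling for contact over the last part.

```bash
python3 -m creep '[[[0,-1.1,2],[0,0,0]],[[0,-1.1,5],[0,0,0]],[[0,-1.1,8],[0,0,0]],[[0,-1.1,10.5],[0,0,0]],[[0,-1.1,12.2],[0,0,0]],[[0,-1.1,13.2],[0,0,0]],[[0,-1.1,13.2],[0,0,0]],[[0,-1.1,13.2],[0,0,0]]]'; python3 -m creep '[[[0,0,0.3],[0,0,0]],[[0,0,0.6],[0,0,0]],[[0,0,0.9],[0,0,0]],[[0,0,1.1],[0,0,0]],[[0,0,1.1],[0,0,0]]]'
```

```text
t: 14.9
position: [517.2, -193.6, 66.0]
orientation: [3.141, 0.0, 1.688]
force: [0.2, -0.2, -4.8]
opening: 55.1
gripper_force: 64.5
t: 15.52
position: [516.6, -193.4, 54.1]
orientation: [-3.141, -0.0, 1.688]
force: [-0.3, -0.0, -5.0]
opening: 55.4
gripper_force: 64.5
```

```bash
python3 -m creep '[[[0,0,0.1],[0,0,0]],[[0,0,0.2],[0,0,0]],[[0,0,0.2],[0,0,0]]]';python3 -m creep '[[[0,0,0.1],[0,0,0]],[[0,0,0.1],[0,0,0]],[[0,0,0.1],[0,0,0]]]'
```

```text
t: 15.9
position: [516.7, -193.4, 52.3]
orientation: [-3.141, 0.0, 1.688]
force: [-0.1, 0.8, -3.9]
opening: 55.2
gripper_force: 64.7
t: 16.27
position: [516.8, -193.4, 52.2]
orientation: [3.141, -0.001, 1.687]
force: [-6.5, 3.5, 17.0]
opening: 55.2
gripper_force: 67.2
```

Contact felt at TCP z = 52.2, as expected for a floor at 24 mm. Ease off a little, open and rise.

```bash
python3 -m creep '[[[0,0,-0.08],[0,0,0]],[[0,0,-0.08],[0,0,0]]]'; python3 -m creep '[[[0,0,0],[0,0,0]],[[0,0,0],[0,0,0]],[[0,0,0],[0,0,0]],[[0,0,0],[0,0,0]]]' 7; python3 -m creep '[[[0,0,-0.5],[0,0,0]],[[0,0,-2],[0,0,0]],[[0,0,-5],[0,0,0]],[[0,0,-10],[0,0,0]],[[3,0,-15],[0,0,0]],[[8,0,-18],[0,0,0]],[[12,0,-18],[0,0,0]],[[12,0,-18],[0,0,0]]]'
python3 - <<'E'
from h import *
t,im=snap('top','top2.png');s,i2=snap('scene','scene2.png')
a=cv2.resize(im[90:290,150:430],(400,286));b=cv2.resize(i2[160:340,180:430],(400,288))[:286]
cv2.imwrite('pics/end.png',np.hstack([a,b])[:,:,::-1])
E
```

```text
t: 16.52
position: [516.9, -193.4, 52.2]
orientation: [3.141, 0.0, 1.688]
force: [-0.6, 0.7, 1.1]
opening: 55.1
gripper_force: 65.4
t: 17.02
position: [516.8, -193.4, 52.1]
orientation: [3.142, 0.0, 1.688]
force: [0.1, 0.1, -0.5]
opening: 69.9
gripper_force: 0.0
t: 18.02
position: [502.7, -71.3, 233.3]
orientation: [3.14, -0.002, 1.692]
force: [-0.4, -0.0, -0.1]
opening: 69.8
gripper_force: 0.0
```

View pics/end.png

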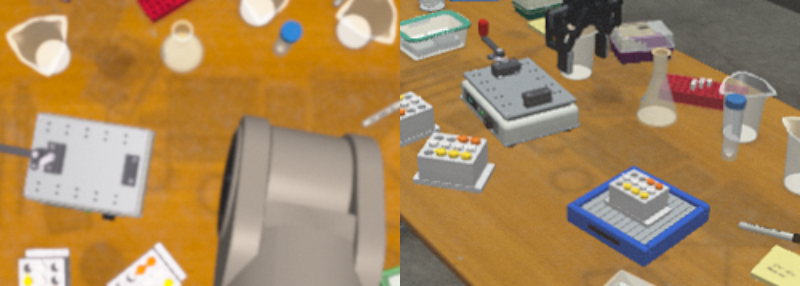

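The block sits flat inside the tray rim at (638,195), the lever is open at (483,30), and the flask, capped tube and beaker stand untouched. Handing in.

```bash
python3 -c "
from station import arm
print(arm.hand_in())"
```

```text
the job is handed in; nothing more can be done
None
```

The clamp lever is swung fully open, the tube block sits level inside the chill tray's rim, released with tubes up, and the job is handed in at about 18 s; the flask, capped tube and beaker were left where they stood.

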